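# Shingle the copper chill plates along the mould frame

## Robot

A 6-joint arm with a two-finger parallel gripper is mounted at the origin on the work surface. World frame = base frame: x ahead of the robot, y to its left, z up, the work surface at z = 0. Lengths are in m, angles in rad, forces in N, time in s.
With the tool pointing down it reaches from about 0.4 to 0.825 m from the base axis. Payload 7 kg.
Tool frame: the origin (TCP) lies at the very end of the fingers, on their centre line; the grasp point (between the pads) lies arm.hold_point_z behind it (arm.hold_point_z is the distance from the TCP to the grasp point, in m); z points along the fingers, y is the line along which they close (so a half turn about z gives the same grasp; the last joint's range is limited). The gripper opens to 88 mm and grips with 3 to 60 N. Pads are 19 mm wide; open, the fingers measure 130 mm over their backs; the gripper's body (78 mm by 193 mm) begins 47 mm behind the grasp point.
Start: joints at [1.544, 0.359, 0.012, 0, -1.224, -0.288], TCP at [0.209, 0.642, 0.206] pointing down, gripper open.
Joint ranges: [-3.07, 3.07], [-1.43, 2.12], [-1.02, 1.25], [-3.03, 1.67], [-3.05, -0], [-3.03, 3.03]. Speed limits (rad/s): [2.39, 2.39, 3.01, 3.14, 3.14, 3.14].

## Interface

Orientations are given as [roll, pitch, yaw] about the fixed x, y, z axes, in that order (R = Rz(yaw) Ry(pitch) Rx(roll)).
In Python, from station import arm gives the robot as it stands.
- The arm moves only by the shell command python3 nudge.py 'ROWS' [FORCE]. ROWS is 1 to 20 rows, parted by semicolons, with the numbers parted by spaces; each row has 5 numbers: the finger opening in m, then dx, dy, dz in m, then a turn about the tool's z in rad; each row is the pose to reach, as a shift and turn from the pose commanded when the command began, along the tool's axes at that moment; what a row does not reach only later rows make up. A row lasts 1/12 s, in which the tool goes at most 0.0417 m and 0.125 rad, less where a joint would pass 70% of its speed; a pose out of reach is approached as far as the arm can. The fingers move at their own pace and stop on an object; FORCE is the grip in N (left out, the last holds). Time passes only in rows, so rows that do not move let the fingers close. It prints the time, the measured TCP pose, the force, the opening and the grip force at its end. Input that does not fit is refused with a message, and nothing moves.
- arm.get_state(): the state, without advancing time (a new reading comes with each control period).
- arm.grab_frame(name): name is "side" or "top"; returns the picture (400x640x3 uint8, red, green, blue); there is no depth.
- arm.camera_params(name): a dict with "fx", "fy", "cx", "cy" (pixels), "T" (4x4, takes a point from camera to world coordinates). Camera axes: x right, y down, z forward; pixel columns grow to the right and rows downward; lengths in m; the calibration is good to about 2 mm. A picture is of the moment at which its call begins. camera_params takes no time and is no camera call.
- arm.job_done(): hands the job in; it is judged then, once.
The state is a dict: "t": time; "q": joint angles; "qd": joint speeds; "joint_efforts": joint torques, N m; "eef_pos": TCP position; "ee_rot": TCP orientation; "force": force on the tool from outside, world axes, zero at the start; "moment": the same for the moment, N m; "width": finger opening in m; "gripper_force": force on a finger pad.
Only numpy, scipy, OpenCV 4.12 (cv2) and the standard library are available. Lean on these libraries where they do the work, as an engineer would, in place of code of your own. Each camera call takes 0.05 s, during which the arm holds its last target. There are 200 camera calls.

## Task

One copper chill plate already lies flat at one end of the yellow mould frame; shingle the two loose copper plates on after it, in line along the middle of the frame, so that air gets under them and each can be picked off singly. Each plate laid must overlap the one before it by about 25 mm, its tail resting on top of that plate and its far end down on the floor of the frame. Lay them down gently rather than letting them fall, and leave the first plate where it lies.

Things in the scene. Friction and masses are not known exactly. Their poses are not given: they have to be found in the camera images.
- tray: yellow-painted steel mould frame, a shallow tray fixed to the bench: 290 mm long (its x), 150 wide (its y); inner floor 4 mm above the bench; rim 5 mm thick, its top 11 mm above the bench. Origin: centre of its underside, on the bench; z up. The first plate lies at the -x end, centre 78 to 92 mm from the origin; the row grows towards +x along the middle line
- plate_first: flat copper bar 90 mm long (its x), 40 wide (its y), 10 thick, 0.25 to 0.42 kg, a small dark screw spot near each end of its top; origin: centre of its underside, z up; both ends alike. This is the first plate, already lying flat on the frame's inner floor at its -x end, loose, its length along the frame
- plate_a: flat copper bar 90 mm long (its x), 40 wide (its y), 10 thick, 0.25 to 0.42 kg, a small dark screw spot near each end of its top; origin: centre of its underside, z up; both ends alike. Starts loose and flat on the bench; its place in the row (second or third) is free. A steel-grey plate of the same shape lies near it and is not wanted
- plate_b: flat copper bar 90 mm long (its x), 40 wide (its y), 10 thick, 0.25 to 0.42 kg, a small dark screw spot near each end of its top; origin: centre of its underside, z up; both ends alike. Starts loose and flat on the bench; alike to plate_a and interchangeable with it

How it is judged:
By the outcome, as a careful person would: the job done as asked, in the order asked, and still so for the second after the job is handed in, with the robot touching nothing.
It also fails if it takes over 56 s, if anything falls off the work surface, if the arm or the gripper's body presses on something with over 40 N, if the wrist force passes 120 N, or if a joint passes its speed limit or range.

## Working session

There is one attempt and no reset: what is moved stays moved. The work goes in short steps, Python scripts to look and compute and a shell command to move; the robot and the scene stay as the last step left them, time stands still between calls to the robot, and variables do not carry over. Pictures are saved under pics/ and viewed, at most 11 in all, crops included, and the job is handed in when it is done.

```bash
ls; mkdir -p pics; python3 - <<'E'
from station import arm
import cv2
for n in("top","side"):
    im=arm.grab_frame(n); cv2.imwrite(f"pics/{n}0.png",im[:,:,::-1])
    p=arm.camera_params(n); print(n,p)
s=arm.get_state(); print(s, arm.hold_point_z)
E
```

```text
nudge.py
pics
station.py
top {'fx': 504.2450061017855, 'fy': 504.2450061017855, 'cx': 324.20573064385763, 'cy': 198.61638981274058, 'T': array([[ 0.00273399, -0.99005192,  0.14067593,  0.41706918],
       [-0.99997246, -0.00173612,  0.00721567, -0.06446152],
       [-0.00689966, -0.14069178, -0.9900294 ,  0.95770842],
       [ 0.        ,  0.        ,  0.        ,  1.        ]])}
side {'fx': 444.12578332651776, 'fy': 444.12578332651776, 'cx': 322.7378497878976, 'cy': 204.59277926631412, 'T': array([[-0.87436865, -0.31047489,  0.37294075,  0.24938886],
       [-0.48476482,  0.52406559, -0.7002559 ,  0.49868037],
       [ 0.02196646, -0.79307036, -0.60873383,  0.53158277],
       [ 0.        ,  0.        ,  0.        ,  1.        ]])}
{'t': 0.1, 'q': array([ 1.54411784e+00,  3.59324125e-01,  1.12145270e-02, -3.08480023e-04,
       -1.22414004e+00, -2.88101561e-01]), 'qd': array([ 0.00108692, -0.00256478,  0.00240438,  0.00025201, -0.0003333 ,
       -0.00107641]), 'joint_efforts': array([-1.30810589e-03, -5.84164524e+01,  2.93751562e+01,  7.01568604e+00,
        1.01635815e-02, -5.67807808e-05]), 'eef_pos': array([0.20886811, 0.64139746, 0.20503857]), 'ee_rot': array([ 3.14011684e+00, -1.34911035e-04, -3.14884965e-01]), 'force': array([-0.62629544,  0.12946197, -0.11768205]), 'moment': array([0.01174836, 0.00206652, 0.02803009]), 'gripper_force': 0.0, 'width': 0.08741383780548093} 0.0188
```

View pics/top0.png

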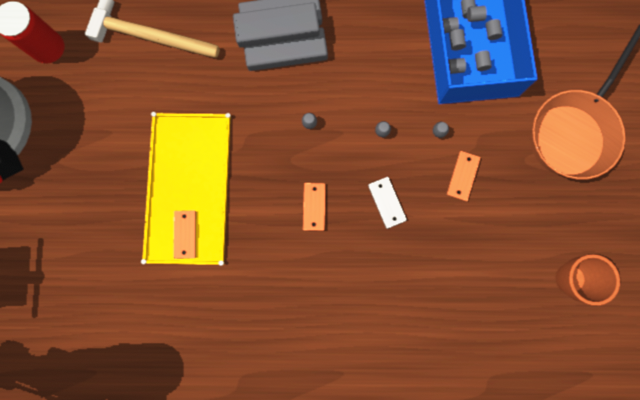

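View pics/side0.png

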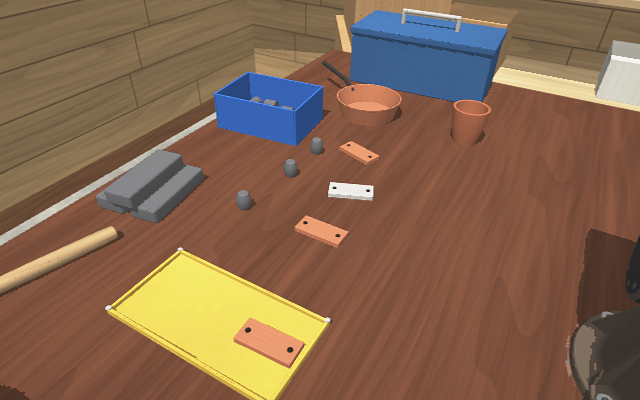

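The top view shows the tray upright in the picture: corners near (153,114), (228,115), (221,263) and (143,262). The first plate is at (185,235), the copper plates at (315,206) and (464,176), and the steel plate (387,202) is to be avoided. The side view agrees.

```bash
cat > h.py <<'E'
from station import arm
import cv2, numpy as np
def w(n,u,v,z):
    p=arm.camera_params(n);T=p["T"]
    d=T[:3,:3]@[(u-p["cx"])/p["fx"],(v-p["cy"])/p["fy"],1]
    return T[:3,3]+d*(z-T[2,3])/d[2]
def px(n,P):
    p=arm.camera_params(n);T=p["T"];c=T[:3,:3].T@(np.array(P)-T[:3,3])
    return p["fx"]*c[0]/c[2]+p["cx"],p["fy"]*c[1]/c[2]+p["cy"]
def spot(im,u,v,r=5):
    g=im[v-r:v+r+1,u-r:u+r+1].astype(float).sum(2); k=np.clip(g.max()*.6-g,0,None)
    # darkness-weighted centroid
    yy,xx=np.mgrid[v-r:v+r+1,u-r:u+r+1]; return (k*xx).sum()/k.sum(),(k*yy).sum()/k.sum()
def white(im,u,v,r=4):
    k=np.clip(im[v-r:v+r+1,u-r:u+r+1,2].astype(float)-100,0,None)
    yy,xx=np.mgrid[v-r:v+r+1,u-r:u+r+1]; return (k*xx).sum()/k.sum(),(k*yy).sum()/k.sum()
def tool(delta,yaw_t):
    """world shift -> tool axes now; tool turn for yaw"""
    from scipy.spatial.transform import Rotation as R
    s=arm.get_state();r=R.from_euler("xyz",s["ee_rot"])
    return r.inv().apply(np.array(delta)-s["eef_pos"]), -(yaw_t-s["ee_rot"][2])
E
python3 - <<'E'
from h import *
im=cv2.imread("pics/top0.png")[:,:,::-1]; sd=cv2.imread("pics/side0.png")[:,:,::-1]
np.set_printoptions(precision=4,suppress=True)
C=[w("top",*white(im,*c),.011) for c in((153,114),(228,115),(221,263),(143,262))]
print("corners",*C, "c",np.mean(C,0)); 
ax=(C[0]+C[1]-C[2]-C[3])/2;print(np.linalg.norm(ax),np.linalg.norm(C[0]-C[1]),np.arctan2(ax[1],ax[0]))
for n,z,a,b in(("first",.014,(184,216),(184,253)),("A",.01,(314,188),(315,225)),("B",.01,(467,160),(460,193))):
    a,b=(w("top",*spot(im,*q,4),z) for q in(a,b)); print(n,(a+b)/2,np.linalg.norm(a-b),np.arctan2(*(a-b)[1::-1]))
print("side tray",*[w("side",*white(sd,*c),.011) for c in((109,308),(180,250),(328,320))])
for n,z,a,b in(("first",.014,(248,330),(290,350)),("A",.01,(307,229),(338,236)),("B",.01,(349,150),(369,157))):
    a,b=(w("side",*spot(sd,*q,4),z) for q in(a,b)); print(n,(a+b)/2,np.linalg.norm(a-b))
big=np.vstack([cv2.resize(im[100:275,130:250],None,fx=3,fy=3),])
b2=cv2.resize(im[140:240,290:490],None,fx=2.2,fy=2.2); o=np.zeros((525,800,3),np.uint8);o[:,:360]=big;o[:220,360:]=b2
cv2.imwrite("pics/c0.png",o[:,:,::-1])
E
```

```text
corners [0.7181 0.2762 0.011 ] [0.7158 0.1312 0.011 ] [0.4307 0.1355 0.011 ] [0.433  0.2806 0.011 ] c [0.5744 0.2059 0.011 ]
0.2851181103881196 0.1450031482014436 -0.015191707983787878
first [0.4839 0.2059 0.014 ] 0.06796095390262571 0.031725692863932266
A [ 0.5373 -0.0376  0.01  ] 0.06786602511532157 -0.01738305068564897
B [ 0.5972 -0.323   0.01  ] 0.0677631214392767 -0.3252085883563713
side tray [0.7191 0.2752 0.011 ] [0.7165 0.1303 0.011 ] [0.4314 0.1345 0.011 ]
first [0.4838 0.206  0.014 ] 0.06778258445050718
A [nan nan nan] nan
B [ 0.5897 -0.3017  0.01  ] 0.05465603023593599h.py:13: RuntimeWarning: invalid value encountered in scalar divide
  yy,xx=np.mgrid[v-r:v+r+1,u-r:u+r+1]; return (k*xx).sum()/k.sum(),(k*yy).sum()/k.sum()
```

View pics/c0.png

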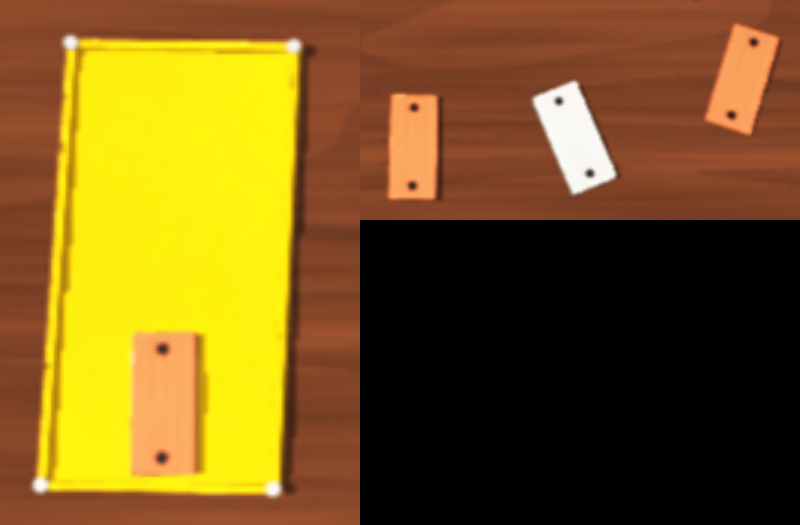

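Spots are consistent (68 mm apart on every plate), so positions are good. Now the move above plate A.

```bash
python3 -c "
from h import *
print(tool([.5373,-.0376,.08],-.017)); print(tool([.5373,-.0376,.003],-.017))"
```

```text
(array([0.52255701, 0.5437096 , 0.12591163]), np.float64(-0.29788496501048123))
(array([0.52254662, 0.54359597, 0.20291154]), np.float64(-0.29788496501048123))
```

```bash
python3 nudge.py '0.064 0.5226 0.5437 0.05 -0.298;0.064 0.5226 0.5437 0.05 -0.298;0.064 0.5226 0.5437 0.05 -0.298;0.064 0.5226 0.5437 0.05 -0.298;0.064 0.5226 0.5437 0.05 -0.298;0.064 0.5226 0.5437 0.05 -0.298;0.064 0.5226 0.5437 0.05 -0.298;0.064 0.5226 0.5437 0.05 -0.298;0.064 0.5226 0.5437 0.05 -0.298;0.064 0.5226 0.5437 0.05 -0.298;0.064 0.5226 0.5437 0.05 -0.298;0.064 0.5226 0.5437 0.05 -0.298;0.064 0.5226 0.5437 0.05 -0.298;0.064 0.5226 0.5437 0.05 -0.298;0.064 0.5226 0.5437 0.12 -0.298;0.064 0.5226 0.5437 0.126 -0.298;0.064 0.5226 0.5437 0.126 -0.298;0.064 0.5226 0.5437 0.126 -0.298;0.064 0.5226 0.5437 0.126 -0.298;0.064 0.5226 0.5437 0.126 -0.298' 20; python3 -c "
from h import *
print(tool([.5373,-.0376,.003],-.017))"
```

```text
t: 1.77
eef_pos: [0.5367, -0.0408, 0.0763]
ee_rot: [3.14, 0.005, -0.021]
force: [-0.2, -0.3, 0.8]
width: 0.0641
gripper_force: 0.0
(array([ 0.00096169, -0.00331187,  0.07333301]), np.float64(-0.0038166542461816194))
```

```bash
python3 nudge.py '0.064 0 0 0 0;0.064 0 0 0 0;0.064 0 0 0 0' ; python3 -c "
from h import *
print(tool([.5373,-.0376,.003],-.017))"
```

```text
t: 2.02
eef_pos: [0.5377, -0.0363, 0.0804]
ee_rot: [-3.141, -0.001, -0.016]
force: [0.1, 0.1, -1.1]
width: 0.0643
gripper_force: 0.0
(array([-0.0004224 ,  0.00135731,  0.0774462 ]), np.float64(0.0010061170181166895))
```

```bash
python3 nudge.py '0.064 0 0.0005 0.03 0;0.064 0 0.0005 0.055 0;0.064 0 0.0005 0.07 0;0.064 0 0.0005 0.077 0;0.064 0 0.0005 0.077 0;0.064 0 0.0005 0.077 0;0.064 0 0.0005 0.077 0' ; python3 -c "
from h import *
print(tool([.5373,-.0376,.003],-.017))"
```

```text
t: 2.6
eef_pos: [0.5386, -0.0368, 0.0043]
ee_rot: [-3.141, -0.002, -0.016]
force: [0.4, -0.6, 0.6]
width: 0.0639
gripper_force: 0.0
(array([-0.00131862,  0.00078506,  0.00127006]), np.float64(0.0012589794352083489))
```

Close, settle and lift.

```bash
python3 nudge.py '0.064 -0.001 0.0005 0.0005 0;0.035 -0.001 0.0005 0.0005 0;0.035 -0.001 0.0005 0.0005 0;0.035 -0.001 0.0005 0.0005 0;0.035 -0.001 0.0005 0.0005 0;0.035 -0.001 0.0005 0.0005 0;0.035 -0.001 0.0005 0.0005 0;0.035 -0.001 0.0005 0.0005 0;0.035 -0.001 0.0005 0.0005 0;0.035 -0.001 0.0005 0.0005 0' 25
```

```text
t: 3.43
eef_pos: [0.5365, -0.038, 0.0023]
ee_rot: [3.142, 0.0, -0.017]
force: [-0.4, 0.7, 0.4]
width: 0.0347
gripper_force: 0.0
```

```bash
python3 nudge.py '0.035 0 0 -0.01 0;0.035 0 0 -0.025 0;0.035 0 0 -0.045 0;0.035 0 0 -0.07 0;0.035 0 0 -0.07 0;0.035 0 0 -0.07 0;0.035 0 0 -0.07 0;0.035 0 0 -0.07 0'; python3 - <<'E'
from h import *
print(tool([.5489,.2063,.06],-.0152))
a,b=arm.grab_frame("side"),arm.grab_frame("top")
cv2.imwrite("pics/l1.png",np.vstack([cv2.resize(a[130:280,220:420],None,fx=2,fy=2),cv2.resize(b[120:270,220:420],None,fx=2,fy=2)])[:,:,::-1])
E
```

```text
t: 4.1
eef_pos: [0.536, -0.0381, 0.072]
ee_rot: [3.141, 0.001, -0.017]
force: [0.2, 0.6, 0.0]
width: 0.0349
gripper_force: 0.0
(array([ 0.00879392, -0.24455409,  0.01192208]), np.float64(-0.001735298491923545))
```

View pics/l1.png

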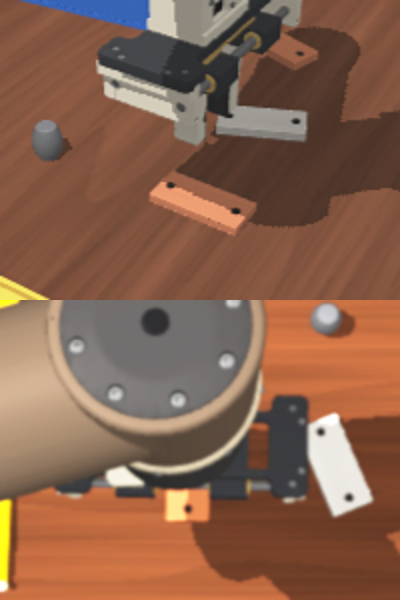

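The plate was not grasped; it still lies at its place at about (321,231) in the side view. I'll check where the fingers project.

```bash
python3 - <<'E'
from h import *
s=arm.get_state();e=s["eef_pos"];print(e,s["width"],s["ee_rot"])
a=arm.grab_frame("side")
o=cv2.resize(a[120:260,230:420],None,fx=4,fy=4)[:,:,::-1].copy()
def m(P,c):
    u,v=px("side",P);print(P,u,v);cv2.circle(o,(int((u-230+.5)*4),int((v-120+.5)*4)),4,c,-1)
m(e,(255,0,255)); m(e+[0,.0175,0],(255,0,0)); m(e+[0,-.0175,0],(0,255,0))
for x in(-.045,.045):
  for y in(-.02,.02): m(np.array([.5373+x,-.0376+y,.01]),(0,255,255))
cv2.imwrite("pics/l2.png",o)
E
```

```text
[ 0.53595474 -0.03811648  0.07165694] 0.035163756858362004 [ 3.14122292e+00  1.47084615e-03 -1.68463223e-02]
[ 0.53595474 -0.03811648  0.07165694] 322.4776101944295 201.37003916636462
[ 0.53595474 -0.02061648  0.07165694] 317.45302229054226 206.74476236878215
[ 0.53595474 -0.05561648  0.07165694] 327.3432970204009 196.16528996513884
[ 0.4923 -0.0576  0.01  ] 348.2471978680006 230.59917760677087
[ 0.4923 -0.0176  0.01  ] 337.9859144671435 243.64252730082157
[ 0.5823 -0.0576  0.01  ] 305.1698517605963 214.6186791163783
[ 0.5823 -0.0176  0.01  ] 293.8351106322952 226.55965741398467
```

View pics/l2.png

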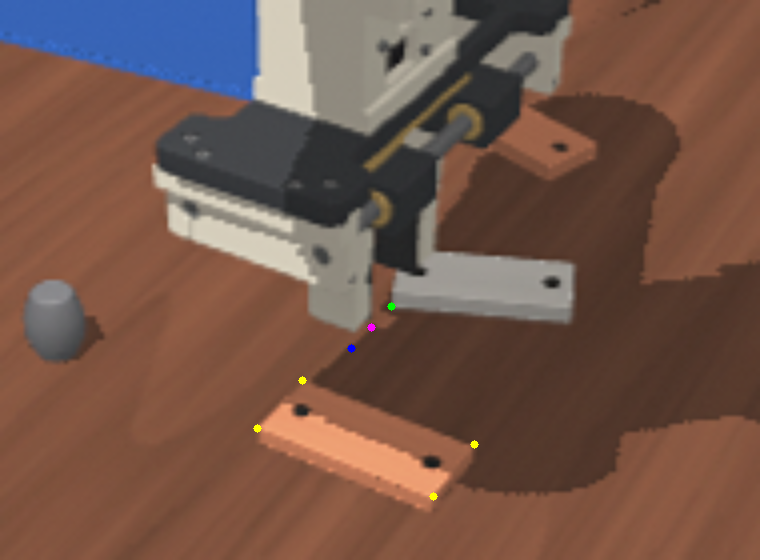

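The plate markers match, but the fingertips appear about 20 mm above the reported TCP (the inner tip is near crop (348,309), where (351,349) was expected). So the fingers closed above the plate. I'll reopen, descend and feel for the bench.

```bash
python3 nudge.py '0.064 0.0005 -0.0005 0 0;0.064 0.0005 -0.0005 0 0;0.064 0.0005 -0.0005 0.03 0;0.064 0.0005 -0.0005 0.055 0;0.064 0.0005 -0.0005 0.07 0;0.064 0.0005 -0.0005 0.075 0;0.064 0.0005 -0.0005 0.078 0;0.064 0.0005 -0.0005 0.078 0;0.064 0.0005 -0.0005 0.078 0;0.064 0.0005 -0.0005 0.078 0'; python3 - <<'E'
from h import *
a=arm.grab_frame("side");cv2.imwrite("pics/l3.png",cv2.resize(a[150:270,240:410],None,fx=4,fy=4)[:,:,::-1])
E
```

```text
t: 5.08
eef_pos: [0.5379, -0.0373, -0.0046]
ee_rot: [-3.141, -0.002, -0.017]
force: [0.4, 0.9, -0.4]
width: 0.0641
gripper_force: 0.0
```

View pics/l3.png

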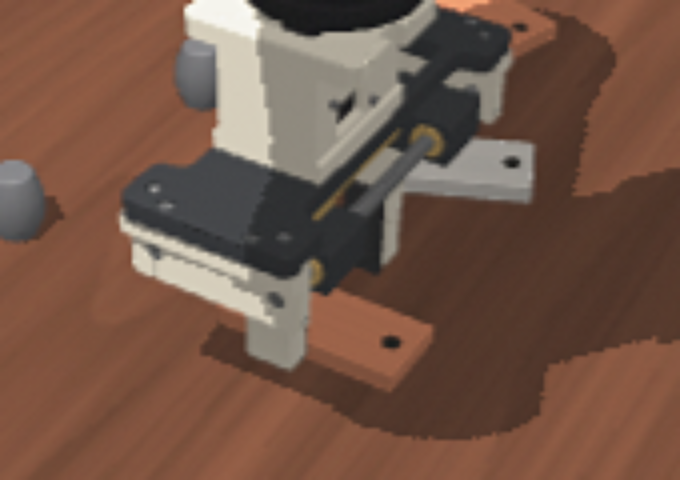

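Reported z is −4.6 mm with no contact, and the fingertips are still clearly above the bench. Continuing down in small steps.

```bash
for i in 1; do python3 nudge.py '0.064 0 0 0.002 0;0.064 0 0 0.004 0;0.064 0 0 0.004 0;0.064 0 0 0.004 0'; python3 nudge.py '0.064 0 0 0.002 0;0.064 0 0 0.003 0;0.064 0 0 0.003 0;0.064 0 0 0.003 0'; done
```

```text
t: 5.47
eef_pos: [0.537, -0.0375, -0.0097]
ee_rot: [3.142, 0.0, -0.017]
force: [-0.4, 0.1, -0.1]
width: 0.0641
gripper_force: 0.0
t: 5.8
eef_pos: [0.537, -0.0375, -0.0128]
ee_rot: [3.141, 0.0, -0.017]
force: [-0.0, -0.2, -0.2]
width: 0.0642
gripper_force: 0.0
```

```bash
python3 nudge.py '0.064 0 0 0.001 0;0.064 0 0 0.002 0;0.064 0 0 0.002 0;0.064 0 0 0.002 0'; python3 nudge.py '0.064 0 0 0.001 0;0.064 0 0 0.0015 0;0.064 0 0 0.0015 0;0.064 0 0 0.0015 0'
```

```text
t: 6.13
eef_pos: [0.537, -0.0375, -0.0147]
ee_rot: [3.142, 0.0, -0.017]
force: [0.1, 0.7, -0.1]
width: 0.0639
gripper_force: 0.0
t: 6.47
eef_pos: [0.5371, -0.0375, -0.0162]
ee_rot: [3.142, 0.0, -0.017]
force: [0.1, -0.4, 0.2]
width: 0.0638
gripper_force: 0.0
```

Still no contact, so the reported point is evidently the one 18.8 mm past the tips. Tip clearance should now be about 2–3 mm. Grasp.

```bash
python3 nudge.py '0.035 0 0 0 0;0.035 0 0 0 0;0.035 0 0 0 0;0.035 0 0 0 0;0.035 0 0 0 0;0.035 0 0 0 0;0.035 0 0 0 0;0.035 0 0 0 0' 25
```

```text
t: 7.13
eef_pos: [0.5371, -0.0375, -0.0161]
ee_rot: [3.142, 0.0, -0.017]
force: [0.2, -0.2, 0.1]
width: 0.0395
gripper_force: 25.0
```

```bash
python3 nudge.py '0.035 0 0 -0.015 0;0.035 0 0 -0.035 0;0.035 0 0 -0.06 0;0.035 0.0077 -0.03 -0.06 -0.002;0.035 0.0077 -0.06 -0.06 -0.002;0.035 0.0077 -0.09 -0.06 -0.002;0.035 0.0077 -0.12 -0.06 -0.002;0.035 0.0077 -0.15 -0.06 -0.002;0.035 0.0077 -0.18 -0.06 -0.002;0.035 0.0077 -0.21 -0.06 -0.002;0.035 0.0077 -0.235 -0.06 -0.002;0.035 0.0077 -0.244 -0.06 -0.002;0.035 0.0077 -0.244 -0.06 -0.002;0.035 0.0077 -0.244 -0.06 -0.002;0.035 0.0077 -0.244 -0.06 -0.002;0.035 0.0077 -0.244 -0.06 -0.002;0.035 0.0077 -0.244 -0.06 -0.002;0.035 0.0077 -0.244 -0.06 -0.002'; python3 - <<'E'
from h import *
print(tool([.5489,.2063,-.0161+.016],-.0152))
a,b=arm.grab_frame("side"),arm.grab_frame("top")
cv2.imwrite("pics/l4.png",np.hstack([cv2.resize(a[220:400,100:340],None,fx=2,fy=2),cv2.resize(b[100:280,120:250],None,fx=2,fy=2)])[:,:,::-1])
E
```

```text
t: 8.63
eef_pos: [0.5489, 0.2055, 0.0439]
ee_rot: [3.142, 0.0, -0.016]
force: [-0.1, 0.1, -2.2]
width: 0.0396
gripper_force: 25.0
(array([-3.74794412e-05, -7.70568236e-04,  4.40278020e-02]), np.float64(-0.0007075173924505542))
```

View pics/l4.png

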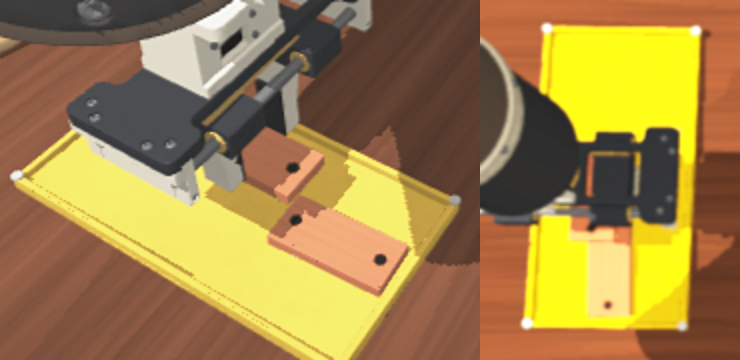

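The plate is held level over the right spot. Lower to just above the first plate and reduce the grip.

```bash
python3 nudge.py '0.035 0 -0.0007 0.015 0;0.035 0 -0.0007 0.03 0;0.035 0 -0.0007 0.038 0;0.035 0 -0.0007 0.042 0;0.035 0 -0.0007 0.044 0;0.035 0 -0.0007 0.044 0;0.035 0 -0.0007 0.044 0;0.035 0 -0.0007 0.044 0' 25; python3 nudge.py '0.035 0 0 0 0;0.035 0 0 0 0;0.035 0 0 0.001 0;0.035 0 0 0.001 0;0.035 0 0 0.002 0;0.035 0 0 0.002 0;0.035 0 0 0.003 0;0.035 0 0 0.003 0;0.035 0 0 0.003 0' 9
```

```text
t: 9.4
eef_pos: [0.5493, 0.2074, 0.0006]
ee_rot: [-3.141, -0.001, -0.015]
force: [-0.1, -0.4, -2.2]
width: 0.0396
gripper_force: 25.0
t: 10.15
eef_pos: [0.5492, 0.2071, -0.0029]
ee_rot: [-3.141, -0.0, -0.015]
force: [0.1, -0.4, -0.2]
width: 0.0397
gripper_force: 9.0
```

Contact with the first plate (the load has gone off the wrist). Lower on so the plate pivots about its edge.

```bash
python3 nudge.py '0.035 0 0 0.0005 0;0.035 0 0 0.001 0;0.035 0 0 0.0015 0;0.035 0 0 0.0015 0' 6; python3 nudge.py '0.035 0 0 0.0005 0;0.035 0 0 0.001 0;0.035 0 0 0.001 0;0.035 0 0 0.001 0';  python3 - <<'E'
from h import *
a=arm.grab_frame("side")
cv2.imwrite("pics/l5.png",cv2.resize(a[250:390,150:340],None,fx=4,fy=4)[:,:,::-1])
E
```

```text
t: 10.48
eef_pos: [0.5493, 0.2073, -0.0045]
ee_rot: [-3.141, -0.001, -0.015]
force: [1.2, -0.6, -1.1]
width: 0.0399
gripper_force: 6.0
t: 10.82
eef_pos: [0.5493, 0.2073, -0.0053]
ee_rot: [-3.141, -0.001, -0.015]
force: [2.3, -0.3, 3.9]
width: 0.0399
gripper_force: 6.0
```

View pics/l5.png

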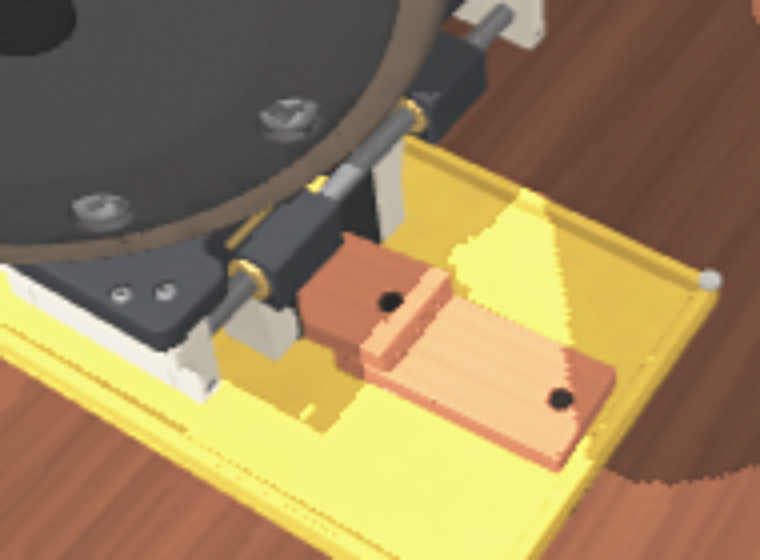

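Tilted, and force rose to +3.9 N at the expected height (10.8 mm), so the far end is on the floor. Release and lift.

```bash
python3 nudge.py '0.041 0 0 -0.0003 0;0.043 0 0 -0.0003 0;0.048 0 0 -0.0003 0;0.056 0 0 -0.0003 0;0.060 0 0 -0.0003 0;0.060 0 0 -0.0003 0;0.06 0 0 -0.01 0;0.06 0 0 -0.03 0;0.06 0 0 -0.06 0;0.06 0 0 -0.09 0;0.06 0 0 -0.1 0;0.06 0 0 -0.1 0' 6; python3 -c "
from h import *
np.set_printoptions(suppress=True)
print(tool([.5972,-.323,.08],-.325))"
```

```text
t: 11.87
eef_pos: [0.5509, 0.2083, 0.0986]
ee_rot: [-3.138, -0.006, -0.014]
force: [-0.0, 0.7, 0.1]
width: 0.0597
gripper_force: 0.0
(array([0.05382804, 0.53068034, 0.01692119]), np.float64(0.3107121727963705))
```

```bash
python3 nudge.py '0.064 0.056 0.529 0 0.31;0.064 0.056 0.529 0 0.31;0.064 0.056 0.529 0 0.31;0.064 0.056 0.529 0 0.31;0.064 0.056 0.529 0 0.31;0.064 0.056 0.529 0 0.31;0.064 0.056 0.529 0 0.31;0.064 0.056 0.529 0 0.31;0.064 0.056 0.529 0 0.31;0.064 0.056 0.529 0 0.31;0.064 0.056 0.529 0 0.31;0.064 0.056 0.529 0 0.31;0.064 0.056 0.529 0 0.31;0.064 0.056 0.529 0 0.31;0.064 0.056 0.529 0 0.31;0.064 0.056 0.529 0 0.31;0.064 0.056 0.529 0 0.31;0.064 0.056 0.529 0 0.31;0.064 0.056 0.529 0 0.31;0.064 0.056 0.529 0 0.31' 25; python3 - <<'E'
from h import *
np.set_printoptions(suppress=True,precision=4)
print(tool([.5972,-.323,-.0162],-.325))
a,b=arm.grab_frame("side"),arm.grab_frame("top")
cv2.imwrite("pics/b5.png",b[:,:,::-1]);cv2.imwrite("pics/s5.png",a[:,:,::-1])
o=np.hstack([cv2.resize(a[250:400,150:350],None,fx=2,fy=2),cv2.resize(b[100:275,120:260],None,fx=3,fy=3)[:300]])
o2=cv2.resize(b[100:275,130:250],None,fx=3.4,fy=3.4)
o=cv2.resize(a[240:400,110:350],None,fx=1.6,fy=1.6)
c=np.zeros((595,800,3),np.uint8);c[:o2.shape[0],:408]=o2[:595];c[:256,410:794]=o
d=cv2.resize(b[130:230,410:520],None,fx=3,fy=3);c[260:560,410:740]=d
cv2.imwrite("pics/l6.png",c[:,:,::-1])
E
```

```text
t: 13.53
eef_pos: [0.5974, -0.3218, 0.0947]
ee_rot: [-3.142, -0.0, -0.323]
force: [-0.8, -0.7, 0.2]
width: 0.064
gripper_force: 0.0
(array([0.0002, 0.0012, 0.1109]), np.float64(0.0015762933858139427))
```

View pics/l6.png

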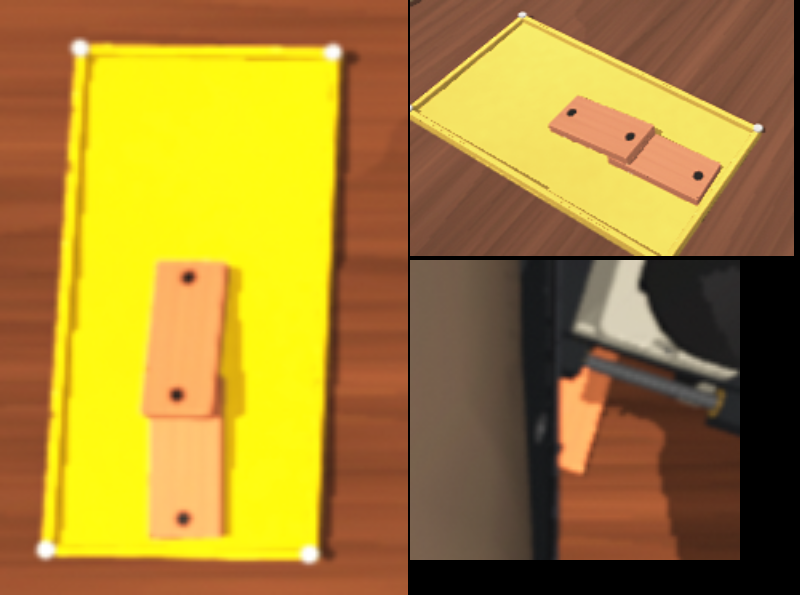

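Plate 2 lies tilted with its tail on the first plate, its spots at about (185,181) and (182,216) in the full top picture. Plate B's end lies between the fingers as expected. I'll measure plate 2.

```bash
python3 - <<'E'
from h import *
np.set_printoptions(suppress=True,precision=4)
for n,f,pts in(("top","pics/b5.png",((185,181,.0156),(182,216,.026),(184,252,.014))),("side","pics/s5.png",((211,310,.0156),(248,325,.026),(290,350,.014)))):
    im=cv2.imread(f)[:,:,::-1]
    P=[w(n,*spot(im,u,v,3),z) for u,v,z in pts]
    print(n,*P,"plate2 mid",(P[0]+P[1])/2,"yaw",np.arctan2(*(P[0]-P[1])[1::-1]),np.linalg.norm(P[0]-P[1]))
    for p in P:
        d=p[:2]-[.5744,.2059]; print("tray",d@[1,-.0152],d@[.0152,1])
E
python3 nudge.py '0.064 0 0.001 0.035 0.0015;0.064 0 0.001 0.07 0.0015;0.064 0 0.001 0.095 0.0015;0.064 0 0.001 0.107 0.0015;0.064 0 0.001 0.111 0.0015;0.064 0 0.001 0.111 0.0015;0.064 0 0.001 0.111 0.0015;0.064 0 0.001 0.111 0.0015'
```

```text
top [0.5841 0.207  0.0156] [0.5167 0.2078 0.026 ] [0.4499 0.2048 0.014 ] plate2 mid [0.5504 0.2074 0.0208] yaw -0.010854383599608941 0.06812325438546478
tray 0.00965169066717547 0.0012789295668284425
tray -0.05768016980964727 0.00098640809722963
tray -0.12444768644812446 -0.003039087992969261
side [0.5839 0.2068 0.0156] [0.5168 0.208  0.026 ] [0.45   0.2047 0.014 ] plate2 mid [0.5503 0.2074 0.0208] yaw -0.01784716880229057 0.0679060034570081
tray 0.009469996673330087 0.001033528963519667
tray -0.057642402354984926 0.0012112657790699316
tray -0.12441479160485294 -0.003090796006778229
t: 14.3
eef_pos: [0.5982, -0.3241, -0.0146]
ee_rot: [3.142, -0.003, -0.326]
force: [-0.2, 0.1, -0.3]
width: 0.0639
gripper_force: 0.0
```

```bash
python3 nudge.py '0.064 0 0 0 0;0.064 0 0 0 0;0.035 0 0 0 0;0.035 0 0 0 0;0.035 0 0 0 0;0.035 0 0 0 0;0.035 0 0 0 0;0.035 0 0 0 0;0.035 0 0 0 0' 25; python3 -c "
from h import *
np.set_printoptions(suppress=True)
print(tool([.6149,.2053,.06],-.0152))"
```

```text
t: 15.05
eef_pos: [0.5967, -0.3237, -0.0166]
ee_rot: [3.142, 0.0, -0.326]
force: [-0.7, 0.4, 1.6]
width: 0.0395
gripper_force: 25.0
(array([-0.15231828, -0.50689003, -0.07658764]), np.float64(-0.31112521002325944))
```

```bash
python3 nudge.py '0.035 0 0 -0.015 0;0.035 0 0 -0.035 0;0.035 0 0 -0.06 0;0.035 -0.01 -0.03 -0.076 -0.02;0.035 -0.02 -0.065 -0.076 -0.04;0.035 -0.03 -0.1 -0.076 -0.06;0.035 -0.04 -0.135 -0.076 -0.08;0.035 -0.051 -0.17 -0.076 -0.1;0.035 -0.061 -0.205 -0.076 -0.12;0.035 -0.072 -0.24 -0.076 -0.14;0.035 -0.083 -0.275 -0.076 -0.16;0.035 -0.093 -0.31 -0.076 -0.18;0.035 -0.104 -0.345 -0.076 -0.2;0.035 -0.114 -0.38 -0.076 -0.22;0.035 -0.125 -0.415 -0.076 -0.25;0.035 -0.135 -0.45 -0.076 -0.28;0.035 -0.145 -0.48 -0.076 -0.3;0.035 -0.151 -0.5 -0.076 -0.311;0.035 -0.1523 -0.507 -0.076 -0.311;0.035 -0.1523 -0.507 -0.076 -0.311' 25; python3 nudge.py '0.035 0 0 0 0;0.035 0 0 0 0;0.035 0 0 0 0;0.035 0 0 0 0';python3 -c "
from h import *
np.set_printoptions(suppress=True)
print(tool([.6149,.2053,-.0166+.021],-.0152))"
```

```text
t: 16.72
eef_pos: [0.6144, 0.2073, 0.0584]
ee_rot: [3.141, 0.001, -0.013]
force: [-0.7, -0.9, -4.5]
width: 0.0394
gripper_force: 25.0
t: 17.05
eef_pos: [0.615, 0.2043, 0.0594]
ee_rot: [3.141, 0.0, -0.017]
force: [0.9, -0.1, -4.2]
width: 0.0397
gripper_force: 25.0
(array([-0.00006493, -0.001035  ,  0.05495007]), np.float64(-0.001536283433263166))
```

```bash
python3 nudge.py '0.035 0 -0.0005 0.015 -0.001;0.035 0 -0.0005 0.03 -0.001;0.035 0 -0.0005 0.043 -0.001;0.035 0 -0.0005 0.05 -0.001;0.035 0 -0.0005 0.054 -0.001;0.035 0 -0.0005 0.055 -0.001;0.035 0 -0.0005 0.055 -0.001;0.035 0 -0.0005 0.055 -0.001' 25; python3 nudge.py '0.035 0 0 0 0;0.035 0 0 0 0;0.035 0 0 0.001 0;0.035 0 0 0.002 0;0.035 0 0 0.003 0;0.035 0 0 0.004 0;0.035 0 0 0.004 0;0.035 0 0 0.004 0' 12;  python3 nudge.py '0.035 0 0 0.0005 0;0.035 0 0 0.001 0;0.035 0 0 0.0015 0;0.035 0 0 0.002 0;0.035 0 0 0.002 0' 8
```

```text
t: 17.72
eef_pos: [0.6155, 0.2061, 0.0052]
ee_rot: [-3.141, -0.001, -0.014]
force: [0.4, 0.4, -3.3]
width: 0.0392
gripper_force: 25.0
t: 18.38
eef_pos: [0.615, 0.2059, 0.0004]
ee_rot: [3.142, -0.0, -0.014]
force: [0.2, 0.1, -1.9]
width: 0.04
gripper_force: 12.0
t: 18.8
eef_pos: [0.6152, 0.206, -0.0016]
ee_rot: [-3.141, -0.0, -0.014]
force: [1.2, 0.2, -2.8]
width: 0.0399
gripper_force: 8.0
```

```bash
python3 nudge.py '0.035 0 0 0.0005 0;0.035 0 0 0.001 0;0.035 0 0 0.0015 0;0.035 0 0 0.002 0;0.035 0 0 0.0025 0;0.035 0 0 0.0025 0;0.035 0 0 0.0025 0' 6;  python3 nudge.py '0.035 0 0 0.0005 0;0.035 0 0 0.001 0;0.035 0 0 0.001 0;0.035 0 0 0.001 0'; python3 - <<'E'
from h import *
a=arm.grab_frame("side")
cv2.imwrite("pics/l7.png",cv2.resize(a[220:380,110:310],None,fx=3.5,fy=3.5)[:,:,::-1])
E
```

```text
t: 19.38
eef_pos: [0.6149, 0.2059, -0.0042]
ee_rot: [3.142, 0.0, -0.014]
force: [0.6, -0.8, -2.7]
width: 0.0399
gripper_force: 6.0
t: 19.72
eef_pos: [0.6149, 0.2059, -0.0052]
ee_rot: [3.142, 0.0, -0.014]
force: [1.2, 0.2, -3.6]
width: 0.0401
gripper_force: 6.0
```

View pics/l7.png

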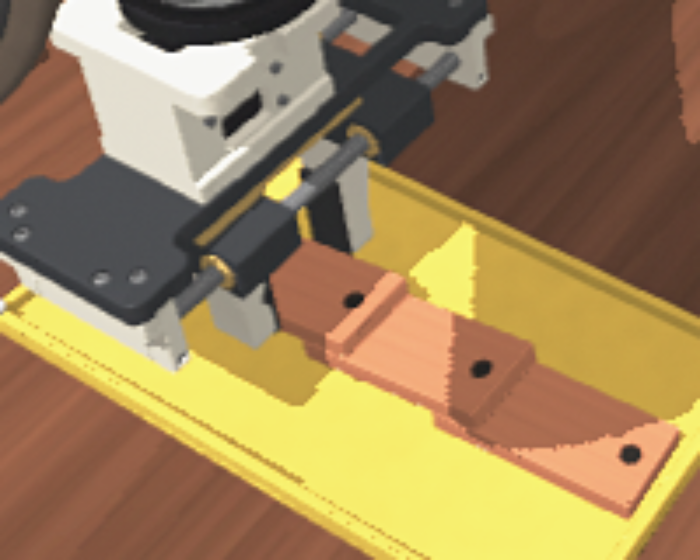

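Plate 3 overlaps plate 2 and is tilting, but the wrist still carries load, so the far end is just short of the floor. Go on a little.

```bash
python3 nudge.py '0.035 0 0 0.0003 0;0.035 0 0 0.0006 0;0.035 0 0 0.0006 0;0.035 0 0 0.0006 0' 5;  python3 nudge.py '0.035 0 0 0.0003 0;0.035 0 0 0.0005 0;0.035 0 0 0.0005 0;0.035 0 0 0.0005 0'
```

```text
t: 20.1
eef_pos: [0.6149, 0.2059, -0.0054]
ee_rot: [3.142, -0.0, -0.014]
force: [-1.6, 0.1, 1.9]
width: 0.04
gripper_force: 5.0
t: 20.43
eef_pos: [0.615, 0.2059, -0.0055]
ee_rot: [-3.142, -0.0, -0.014]
force: [-2.6, -0.5, 6.1]
width: 0.0395
gripper_force: 5.0
```

Floor contact (force now +6 N). Back off the overpress, release and rise.

```bash
python3 nudge.py '0.035 0 0 -0.0006 0;0.035 0 0 -0.0006 0;0.041 0 0 -0.0006 0;0.043 0 0 -0.0006 0;0.048 0 0 -0.0006 0;0.056 0 0 -0.0006 0;0.060 0 0 -0.0006 0;0.060 0 0 -0.0006 0;0.06 0 0 -0.01 0;0.06 0 0 -0.03 0;0.06 0 0 -0.06 0;0.06 0 0 -0.09 0;0.06 0 0 -0.12 0;0.06 0 0 -0.15 0;0.06 0 0.04 -0.15 0;0.06 0 0.08 -0.15 0;0.06 0 0.12 -0.15 0;0.06 0 0.16 -0.15 0;0.06 0 0.2 -0.15 0;0.06 0 0.24 -0.15 0' 5; python3 nudge.py '0.06 0 0 0 0;0.06 0 0 0 0;0.06 0 0 0 0;0.06 0 0 0 0;0.06 0 0 0 0'; python3 - <<'E'
from h import *
a,b=arm.grab_frame("side"),arm.grab_frame("top")
cv2.imwrite("pics/b9.png",b[:,:,::-1]);cv2.imwrite("pics/s9.png",a[:,:,::-1])
c=np.zeros((595,800,3),np.uint8);c[:595,:340]=cv2.resize(b[100:275,130:230],None,fx=3.4,fy=3.4)
o=cv2.resize(a[230:390,100:330],None,fx=2,fy=2);c[:320,340:]=o
cv2.imwrite("pics/l8.png",c[:,:,::-1])
E
```

```text
t: 22.1
eef_pos: [0.6113, -0.0358, 0.1449]
ee_rot: [-3.141, -0.001, -0.014]
force: [1.0, 0.1, 0.4]
width: 0.0598
gripper_force: 0.0
t: 22.52
eef_pos: [0.6117, -0.0329, 0.144]
ee_rot: [-3.141, -0.0, -0.013]
force: [0.5, -0.8, -0.6]
width: 0.0601
gripper_force: 0.0
```

View pics/l8.png

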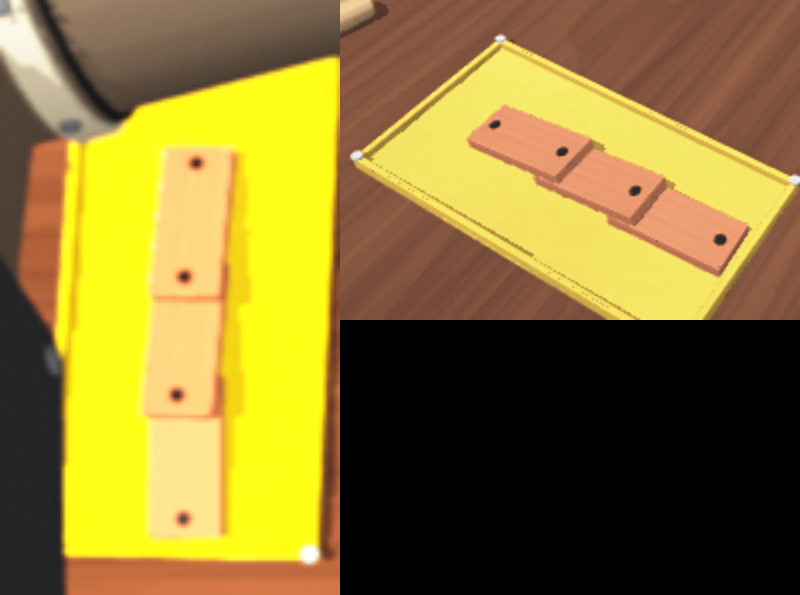

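The three plates lie shingled in line. In the side view, plate 3's spots are near (177,292) and (211,306), and plate 2's tail spot is at (247,325). Quick numeric check next.

```bash
python3 - <<'E'
from h import *
np.set_printoptions(suppress=True,precision=4)
for n,f,pts in(("top","pics/b9.png",((187,147,.0156),(184,181,.026),(182,216,.026),(184,252,.014))),("side","pics/s9.png",((177,292,.0156),(211,306,.026),(247,325,.026),(290,350,.014)))):
    im=cv2.imread(f)[:,:,::-1]
    for u,v,z in pts:
        p=w(n,*spot(im,u,v,3),z); d=p[:2]-[.5744,.2059]; print(n,"s %.4f lat %.4f"%(d@[1,-.0152],d@[.0152,1]))
E
```

```text
top s 0.0751 lat 0.0007
top s 0.0082 lat 0.0005
top s -0.0576 lat 0.0010
top s -0.1246 lat -0.0030
side s 0.0751 lat 0.0008
side s 0.0077 lat 0.0009
side s -0.0577 lat 0.0012
side s -0.1244 lat -0.0031
```

```bash
python3 -c "
from station import arm
print(arm.job_done())"
```

```text
the job is handed in; nothing more can be done
None
```

I shingled both copper plates onto the first along the middle of the frame and handed the job in at about 22.6 s; each overlaps the one before by about 24 mm, far ends down on the floor, and the first plate did not move.

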